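# Clamp a lacquered test panel and hold the film-thickness probe on its marked spot

## Task

Slide the fence of the inclined holder up to the loose bronze test panel until the panel sits snug between fence and end stop, then lay the red cam lever fully forward to lock the fence. Then take the film-thickness probe out of its wooden block and hold it with its spring tip inside the white paper ring on the panel, square to the panel's sloping face, pressing lightly so that the tip is pushed about half way in. Finish while still holding the probe there, and leave the other things on the desk where they are.

Things in the scene. Friction and masses are not known exactly. Their poses are not given: they have to be found in the camera images.
- holder: Fixed inclined holder, footprint 160 (x) x 220 (y) mm, origin centre of its underside, x up the slope, z vertical. Its light grey bed, 140 x 220 mm, rises 15 degrees (0.262 rad) towards +x and is 42 mm above the origin in its middle; bed normal (-0.259, 0, 0.966). Along the low front edge an aluminium ledge, 20 wide, 12 high, guides the fence.
- stop_face (a point): Middle of the right-hand face of the fixed dark end stop (14 mm wide, 12 mm high, across the bed), 58 mm to +y of the holder's origin; the panel's left edge must come against it. Axes as the holder.
- fence (a joint): Travel of the sliding fence along the holder's +y, m: 0 fully open (right), 0.070 its limit; about 0.050 with the panel clamped. Takes about 2 N to slide while the lever is up and stays where left; does not give under a push of 20 N while locked.
- fence_face (a point): Point on the fence's left-hand face, which pushes the panel's right edge, 5 mm above the bed. Axes as the bed: x up the slope, y left, z off the bed. The dark fence bar is 84 mm long up the slope, 12 wide, 12 high.
- fence_knob (a point): Centre of the top of the fence's black round knob, 16 mm across, on a bar: the knob spans 19 to 45 mm off the bed, above a thinner stem. Push or pinch it here to slide the fence. Axes as the bed.
- cam_lever (a joint): Angle of the red cam lever on the fence's front end, rad: 0 stands square off the bed (free); 1.5 is its stop, laid forward along the slope towards the holder's -x (to the robot), its cam jammed on the ledge so that the fence is locked. Beyond 1.3 counts as locked. It stays where left; turning it takes only a few newtons.
- lever_pivot (a point): The lever's pivot axis (parallel to the holder's y), 17.5 mm off the bed, 61 mm down the slope from the bed's middle line. This point's axes turn with the lever: z runs along the lever from the pivot to its end.
- lever_end (a point): The end of the lever, 62 mm from the pivot. The red grip is 17 mm wide, 11 mm thick and takes up the last 32 mm.
- panel: Loose lacquered bronze test panel, 80 (x, up the slope) x 64 (y) x 5 (z) mm, lying on the bed. Origin: centre of its underside; z is the normal of its face.
- spot (a point): Centre of the flat white paper ring (inner diameter 14 mm, outer 22 mm) on the panel's face: the spot to be measured. Axes as the panel; it lies 10 mm up the slope and 8 mm to the left of the panel's middle.
- probe_block: Fixed wooden block 58 (x) x 96 (y) x 44 (z) mm, origin centre of underside. The probe stands upright in its hole (17.6 mm wide, 40 mm deep), 18 mm to +y of the block's middle; a steel disc lies on the other end.
- probe: Cordless film-thickness probe, about 120 g, upright in the block. Origin: centre of the underside of its square grey grip (22 x 22 mm, 86 mm high, faces along its x and y), which rests on the block's top; z along the grip, away from the tip. Below the grip are a steel nose, 16 mm wide, 22 mm long, and the spring tip. Lift straight up 40 mm to clear the hole.
- tip (a joint): How far the spring tip is pushed into the nose, in m: 0 out, 0.010 fully in at its hard stop. The spring gives 0.5 N at the start and 5.5 N at the stop (0.5 N per mm).
- probe_tip (a point): The rounded brass end of the spring tip (6 mm wide); 36 mm below the probe's origin when fully out. It moves with the tip.
- mug: White spotted mug at the left, 91 mm high, origin centre of its foot; a bystander, leave it.
- petri_dish: Clear round dish with fragments, 60 mm wide, 12 mm high, at the right; bystander.
- brooch: Green corroded bronze brooch, 179 x 50 x 29 mm, lying at the right; bystander.
- loupe: Small folding loupe, 41 x 33 x 14 mm, at the front right; bystander.

How it is judged:
On the way, in this order (a step that is already met when the one before it is completed fails the run):
1. the panel sits snug between the fence and the end stop, the lever still up (y of panel in the frame of stop_face above -0.0345 m and y of panel in the frame of fence_face below 0.0345 m and value of joint cam_lever below 1 rad), for 0.1 s.
2. the cam lever is laid forward, locking the fence, with the panel still snug (y of panel in the frame of stop_face above -0.0345 m and y of panel in the frame of fence_face below 0.0345 m and value of joint cam_lever above 1.3 rad), for 0.2 s.
3. the probe is lifted out of its block (height (world z) of probe above 0.085 m and contact force between probe and probe_block below 0.05 N), for 0.1 s.
At the end, for the whole second after the job is handed in: Through the last second: panel gaps under 2.5 mm, lever beyond 1.3 rad, probe held by the fingers alone, at rest, tip within 6.5 mm of the ring's centre, within 0.12 rad of square to the panel, spring tip 2.5 to 8.5 mm in, contact force 1 to 7 N (all of step 2 and distance between probe_tip and spot below 0.0065 m and angle between the z axis of probe and the z axis of panel, either way round below 0.12 rad and value of joint tip between 0.0025 and 0.0085 m and contact force between probe and panel between 1 and 7 N and contact force between the fingers and probe above 2 N and contact force between probe and probe_block below 0.05 N and contact force between probe and holder below 0.05 N and linear speed of probe below 0.02 m/s); the arm keeps its last pose, push and grip.
It fails at once if the probe is driven hard onto the panel (over 15 N) (contact force between probe and panel above 15 N).
It fails at once if mug, dish, brooch or loupe is pushed away (over 20 mm) (distance of any of mug, petri_dish, brooch, loupe from where it was at the start of the episode above 0.02 m).
It also fails if it takes over 54 s, if anything falls off the work surface, if the arm or the gripper's body presses on something with over 40 N, if the wrist force passes 120 N, or if a joint passes its speed limit or range.

## Robot

A 6-joint arm with a two-finger parallel gripper is mounted at the origin on a cart in front of the work surface, level with it; the furniture and walls round the work are solid. World frame = base frame: x ahead of the robot, y to its left, z up, the work surface at z = 0. Lengths are in m, angles in rad, forces in N, time in s.
With the tool pointing down it reaches from about 0.425 to 0.95 m from the base axis. Payload 3.5 kg.
Tool frame: the origin (TCP) lies at the very end of the fingers, on their centre line; the grasp point (between the pads) lies 19 mm behind it; z points along the fingers, y is the line along which they close (so a half turn about z gives the same grasp; the last joint's range is limited). The gripper opens to 85 mm and grips with 20 to 120 N. Pads are 22 mm wide; open, the fingers measure 114 mm over their backs; the gripper's body (76 mm by 85 mm) begins 54 mm behind the grasp point. The pads swing forward as they close: fully open they stand 13 mm farther back than shut.
Start: joints at [1.132, 0.286, 1.577, -0, 1.279, -0.15], TCP at [0.192, 0.647, 0.231] pointing down, gripper open.
Joint ranges: [-2.77, 2.77], [-0.9, 2.22], [0.21, 2.48], [-1.53, 4.67], [0.24, 2.81], [-2.84, 2.84]. Speed limits (rad/s): [2.79, 2.79, 3.14, 3.14, 3.14, 3.14].

## Interface

Orientations are given as a unit quaternion [x, y, z, w].
In Python, from plant import ctrl gives the robot as it stands.
- The arm moves only by the shell command python3 inch.py 'ROWS' [FORCE]. ROWS is a JSON list of rows, 1 to 10 of them, each of 7 numbers: dx, dy, dz in m, then a rotation vector rx, ry, rz in rad, then the opening from 0.0 (shut) to 1.0 (fully open); each row is the pose to reach, as a shift and turn from the pose commanded when the command began, along the tool's axes at that moment; what a row does not reach only later rows make up. A row lasts 1/8 s, in which the tool goes at most 0.0625 m and 0.188 rad, less where a joint would pass 70% of its speed; a pose out of reach is approached as far as the arm can. The fingers move at their own pace and stop on an object; FORCE is the grip in N (left out, the last holds). Time passes only in rows, so rows that do not move let the fingers close. It prints the time, the measured TCP pose, the force, the opening and the grip force at its end.
- ctrl.get_state(): the state, without advancing time (a new reading comes with each control period).
- ctrl.read_camera(name): name is "scene" or "top"; returns a dict with "pixels" (480x640x3 uint8, red, green, blue), "camera_matrix" (3x3 intrinsics, pixels), "xyz" and "orientation" of the camera in the world. Camera axes: x right, y down, z forward; pixel columns grow to the right and rows downward; lengths in m; the calibration is good to about 2 mm. A picture is of the moment at which its call begins. There is no depth.
- ctrl.sign_off(): hands the job in; it is judged then, once.
The state is a dict: "time": time; "qpos": joint angles; "dq": joint speeds; "joint_efforts": joint torques, N m; "eef_pos": TCP position; "tcp_rot": TCP orientation; "contact_force": force on the tool from outside, world axes, zero at the start; "wrist_torque": the same for the moment, N m; "opening": opening from 0.0 (shut) to 1.0 (fully open); "finger_force": force on a finger pad.
Only numpy, scipy, OpenCV 4.12 (cv2) and the standard library are available. Lean on these libraries where they do the work, as an engineer would, in place of code of your own. Each camera call takes 0.05 s, during which the arm holds its last target. There are 200 camera calls.

## Working session

There is one attempt and no reset: what is moved stays moved. The work goes in short steps, Python scripts to look and compute and a shell command to move; the robot and the scene stay as the last step left them, time stands still between calls to the robot, and variables do not carry over. Pictures are saved under pics/ and viewed, at most 11 in all, crops included, and the job is handed in when it is done.

```bash
ls; mkdir -p pics; python3 - <<'E'
from plant import ctrl
import cv2
for n in("scene","top"):
    c=ctrl.read_camera(n);cv2.imwrite(f"pics/{n}0.png",c["pixels"][:,:,::-1])
    print(n,c["camera_matrix"],c["xyz"],c["orientation"])
print(ctrl.get_state())
E
```

```text
inch.py
pics
plant.py
scene [[492.67770863   0.         324.50450583]
 [  0.         492.67770863 239.59505767]
 [  0.           0.           1.        ]] [-0.08049276 -0.50124407  0.72107917] [ 0.81319834 -0.37929531  0.18610072 -0.40026248]
top [[515.73242599   0.         316.71604141]
 [  0.         515.73242599 238.6267759 ]
 [  0.           0.           1.        ]] [0.35955937 0.02614725 1.38531434] [-0.6964854   0.71251844 -0.06523661  0.05449537]
{'time': 0.1, 'qpos': array([ 1.13202356e+00,  2.87111369e-01,  1.57807712e+00, -1.68307447e-05,
        1.27859783e+00, -1.49949921e-01]), 'dq': array([-0.0006938 , -0.00153559, -0.00289577,  0.00011275, -0.00124741,
       -0.00088913]), 'joint_efforts': array([ 2.93314770e-04, -4.07295763e+01, -2.93699723e+01, -1.59553360e-04,
        3.42281608e-03, -1.08008425e-05]), 'eef_pos': array([0.19193577, 0.64649662, 0.23003745]), 'tcp_rot': array([ 1.43907508e-01,  9.89590535e-01, -1.05199089e-03, -3.10512652e-04]), 'contact_force': array([-0.23745716,  0.43086029, -1.17146531]), 'wrist_torque': array([ 0.00694922,  0.07868016, -0.00541723]), 'finger_force': 0.0, 'opening': 0.9988962518017265}
```
View pics/scene0.png

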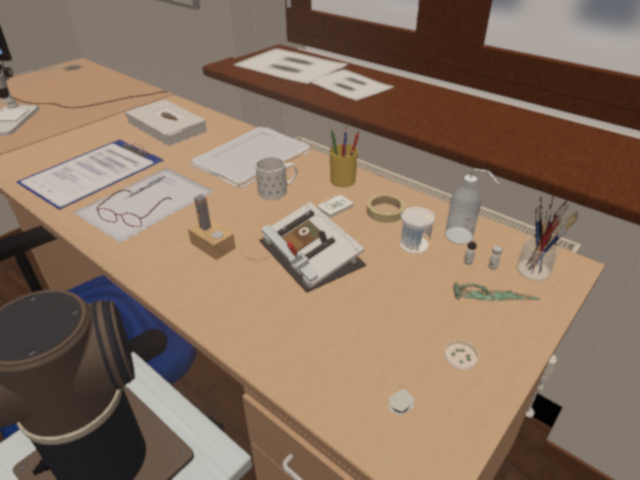

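View pics/top0.png

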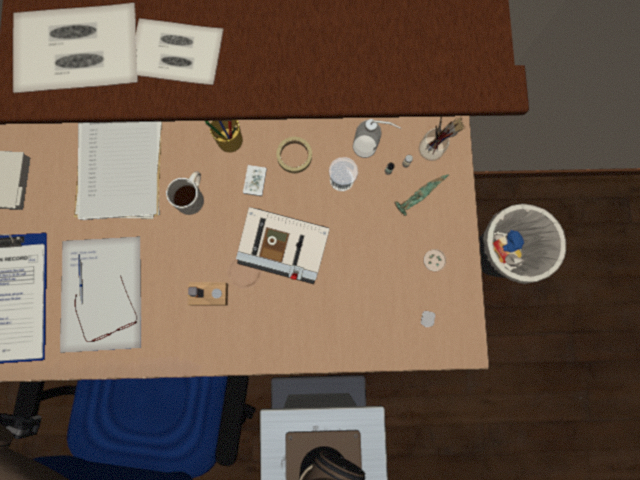

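The top view shows the holder at about (283,246), the panel at (272,243) with its ring at (271,240), the fence at (298,256), the lever at (293,275) and the probe block at (208,293). In the scene view the holder is at (312,245) and the probe at (204,212). I'll enlarge crops to get exact pixels.

```bash
cat > h.py <<'E'
import numpy as np,cv2
from scipy.spatial.transform import Rotation as R
from plant import ctrl
def ray(c,u,v):
    d=np.linalg.inv(c["camera_matrix"])@[u,v,1];return np.array(c["xyz"]),R.from_quat(c["orientation"]).apply(d)
def onz(c,u,v,z):
    o,d=ray(c,u,v);return o+d*(z-o[2])/d[2]
def tri(a,pa,b,pb):
    o,d=ray(a,*pa);p,e=ray(b,*pb);s=np.linalg.lstsq(np.c_[d,-e],p-o,rcond=None)[0]
    x,y=o+d*s[0],p+e*s[1];return (x+y)/2,np.linalg.norm(x-y)
def proj(c,X):
    p=R.from_quat(c["orientation"]).inv().apply(np.asarray(X)-c["xyz"]);q=p@np.array(c["camera_matrix"]).T;return q[...,:2]/q[...,2:]
def crop(c,u,v,w,h,k,n):
    cv2.imwrite(n,cv2.resize(np.ascontiguousarray(c["pixels"][v:v+h,u:u+w,::-1]),None,fx=k,fy=k,interpolation=cv2.INTER_CUBIC))
E
python3 - <<'E'
from h import *
t=ctrl.read_camera("top");s=ctrl.read_camera("scene")
crop(t,180,200,160,115,5,"pics/t1.png");crop(s,180,180,200,120,4,"pics/s1.png")
E
```

View pics/t1.png

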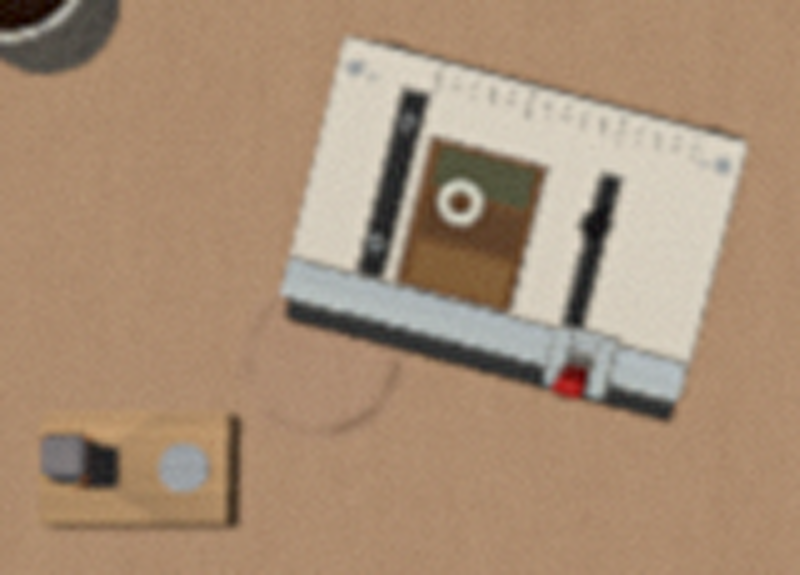

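View pics/s1.png

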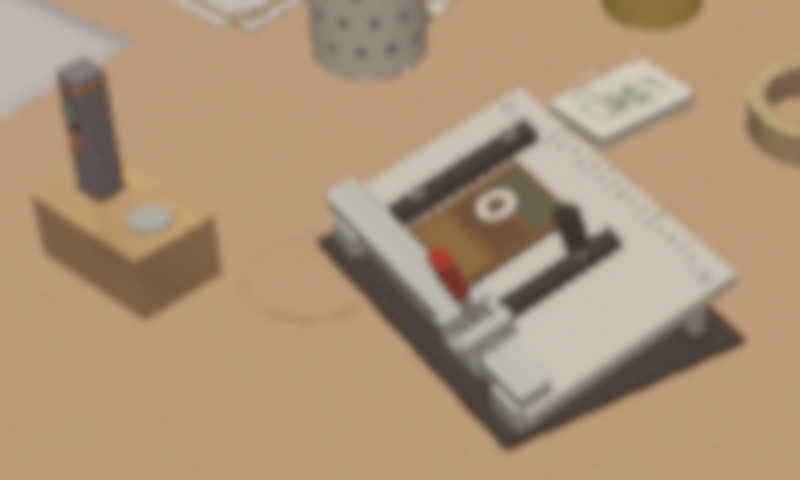

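Crop readings:
- **Top crop:** bed high corners (345,38) and (746,142), ring (461,203), knob (597,222), lever end (570,383), probe top (65,458), disc (184,467).
- **Scene crop:** high corners (520,90) and (735,275), ring (495,205), knob top (570,208), lever end (440,258), probe top (82,70), disc (149,218).

Next I'll triangulate these.

```bash
cat > m.py <<'E'
from h import *
t=ctrl.read_camera("top");s=ctrl.read_camera("scene")
T=lambda u,v:((u+.5)/5-.5+180,(v+.5)/5-.5+200); S=lambda u,v:((u+.5)/4-.5+180,(v+.5)/4-.5+180)
P=dict(HL=((345,38),(520,90)),HR=((746,142),(735,275)),ring=((461,203),(495,205)),knob=((597,222),(570,208)),lever=((570,383),(440,258)),probe=((65,458),(82,70)),disc=((184,467),(149,218)),ledgeL=((285,296),(333,192)))
for k,(a,b) in P.items():
    x,e=tri(t,T(*a),s,S(*b));print(k,x.round(4),round(e,4))
# holder: yaw & origin from the high corners on their known height
L=onz(t,*T(345,38),.0601);H=onz(t,*T(746,142),.0601);d=(L-H)[:2];print("bed len",np.linalg.norm(d))
yaw=np.arctan2(-d[0],d[1]);Rz=R.from_euler('z',yaw);Rh=Rz*R.from_euler('y',-.2618)
o=(L+H)/2-Rz.apply([.0676,0,.0601]);o[2]=0;print("top: yaw",yaw,"origin",o)
L=onz(s,*S(520,90),.0601);H=onz(s,*S(735,275),.0601);d=(L-H)[:2];y2=np.arctan2(-d[0],d[1])
print("scene: len",np.linalg.norm(d),y2,(L+H)/2-R.from_euler('z',y2).apply([.0676,0,.0601]))
b=lambda p:Rh.inv().apply(p-o-[0,0,.042])
for k,(a,c) in P.items():print(k,"bed coords",b(tri(t,T(*a),s,S(*c))[0]).round(4))
def onbed(c,uv,h):
    p,d=ray(c,*uv);n=Rh.apply([0,0,1]);q=o+[0,0,.042]+n*h;return b(p+d*((q-p)@n)/(d@n)).round(4)
for k,uv,h in[("panelTL",(433,137),.005),("panelTR",(548,165),.005),("panelBR",(512,310),.005),("panelBL",(402,283),.005),("ring",(461,203),.005),("stopTR",(429,95),.012),("stopTL",(402,90),.012),("fenceTL",(600,175),.012),("fenceTR",(621,180),.012),("fence bot",(573,325),.012),("knob",(597,222),.045),("leverend",(570,383),.0795),("ledgeFL",(285,296),.012),("ledgeFR",(682,400),.012)]:print(k,onbed(t,T(*uv),h))
E
python3 m.py
```

```text
HL [0.6751 0.1814 0.0537] 0.0008
HR [ 0.6144 -0.0286  0.053 ] 0.0021
ring [0.5865 0.122  0.0443] 0.0019
knob [0.568  0.0497 0.0873] 0.0016
lever [0.4845 0.0652 0.0956] 0.0036
probe [0.452  0.3088 0.1255] 0.0001
disc [0.4512 0.2664 0.0432] 0.0019
ledgeL [0.5423 0.2141 0.0348] 0.003
bed len 0.21789337021005625
top: yaw -0.27982956359798095 origin [0.5788203  0.09429815 0.        ]
scene: len 0.21689009791538824 -0.287213674303267 [5.71984351e-01 9.01509149e-02 4.16333634e-17]
HL bed coords [ 0.0692  0.1103 -0.0065]
HR bed coords [ 0.0686 -0.1083 -0.007 ]
ring bed coords [0.0004 0.0287 0.0023]
knob bed coords [ 0.0136 -0.0458  0.0432]
lever bed coords [-0.0659 -0.054   0.0732]
probe bed coords [-0.1534  0.1712  0.1275]
disc bed coords [-0.164   0.1302  0.0452]
ledgeL bed coords [-0.0677  0.105   0.0107]
panelTL [0.0315 0.0507 0.005 ]
panelTR [ 0.0325 -0.0116  0.005 ]
panelBR [-0.0466 -0.0118  0.005 ]
panelBL [-0.0475  0.048   0.005 ]
ring [0.0015 0.028  0.005 ]
stopTR [0.053 0.057 0.012]
stopTL [0.052  0.0714 0.012 ]
fenceTL [ 0.035  -0.0398  0.012 ]
fenceTR [ 0.0352 -0.051   0.012 ]
fence bot [-0.045  -0.0454  0.012 ]
knob [ 0.0145 -0.0463  0.045 ]
leverend [-0.0631 -0.0552  0.0795]
ledgeFL [-0.0689  0.1055  0.012 ]
ledgeFR [-0.0687 -0.1105  0.012 ]
```

Measured sizes agree with the given ones: bed length 218 against 220 mm, stop face at y = 57 against 58 mm, knob top height 43 against 45 mm. The fence face is at about y = -40 mm, so it needs about 34 mm of travel. Next is the approach beside the knob.

```bash
cat >> h.py <<'E'
YAW=-.280;O=np.array([.5788,.0943,.042]);RB=R.from_euler('z',YAW)*R.from_euler('y',-.2618)
bed=lambda p:RB.inv().apply(np.asarray(p)-O); wld=lambda p:O+RB.apply(p)
TOOLB=RB*R.from_matrix(np.diag([-1,1,-1.]))   # tool down the bed normal, y along holder y
def delta(p,rot):
    s=ctrl.get_state();r=R.from_quat(s["tcp_rot"]);return np.r_[r.inv().apply(p-s["eef_pos"]),(r.inv()*rot).as_rotvec()].round(4).tolist()
def st():
    s=ctrl.get_state();print("bed",bed(s["eef_pos"]).round(4),"Fbed",RB.inv().apply(s["contact_force"]).round(1),"t",s["time"],"open",s["opening"])
E
python3 - <<'E'
from h import *
st();print(delta(wld([.0145,-.080,.11]),TOOLB),delta(wld([.0145,-.080,.11]),TOOLB*R.from_euler('z',np.pi)))
E
```

```text
bed [-0.4576  0.4242  0.3181] Fbed [-0.   0.2  0.3] t 0.3 open 1.000882572912841
[-0.5143, -0.4996, 0.0792, -0.0019, -0.2619, -0.0087] [-0.5143, -0.4996, 0.0792, -0.4091, 0.003, 3.1061]
```

```bash
r='[-0.5143,-0.4996,0.0792,-0.0019,-0.2619,-0.0087,0]'; python3 inch.py "[[-0.5143,-0.4996,0.0792,-0.0019,-0.2619,-0.0087,0],[-0.5143,-0.4996,0.0792,-0.0019,-0.2619,-0.0087,0],[-0.5143,-0.4996,0.0792,-0.0019,-0.2619,-0.0087,0],[-0.5143,-0.4996,0.0792,-0.0019,-0.2619,-0.0087,0],[-0.5143,-0.4996,0.0792,-0.0019,-0.2619,-0.0087,0],[-0.5143,-0.4996,0.0792,-0.0019,-0.2619,-0.0087,0],[-0.5143,-0.4996,0.0792,-0.0019,-0.2619,-0.0087,0],[-0.5143,-0.4996,0.0792,-0.0019,-0.2619,-0.0087,0],[-0.5143,-0.4996,0.0792,-0.0019,-0.2619,-0.0087,0],[-0.5143,-0.4996,0.0792,-0.0019,-0.2619,-0.0087,0]]" 40; python3 - <<'E'
from h import *
st();print(delta(wld([.0145,-.080,.11]),TOOLB))
E
```

```text
time: 1.55
eef_pos: [0.4969, 0.1033, 0.1631]
tcp_rot: [0.138, 0.982, -0.018, 0.13]
contact_force: [1.4, 1.6, -0.4]
opening: -0.001
finger_force: 0.0
bed [-0.0471 -0.014   0.138 ] Fbed [ 0.8  1.9 -0.6] t 1.55 open -0.0007452940038349406
[-0.0616, -0.066, 0.028, 0.0013, 0.0016, -0.0005]
```

```bash
python3 inch.py "[[-0.0616,-0.066,0.028,0.001,0.0016,-0.0005,0],[-0.0616,-0.066,0.028,0.001,0.0016,-0.0005,0],[-0.0616,-0.066,0.028,0.001,0.0016,-0.0005,0],[-0.0616,-0.066,0.028,0.001,0.0016,-0.0005,0]]"; python3 - <<'E'
from h import *
st();print(delta(wld([.0145,-.080,.024]),TOOLB))
t=ctrl.read_camera("top");s=ctrl.read_camera("scene")
crop(s,220,170,160,120,5,"pics/s2.png")
E
```

```text
time: 2.05
eef_pos: [0.5415, 0.0238, 0.1514]
tcp_rot: [0.138, 0.982, -0.018, 0.128]
contact_force: [0.9, 0.4, -0.3]
opening: 0.006
finger_force: 0.0
bed [ 0.0125 -0.078   0.1099] Fbed [ 0.7  0.6 -0.5] t 2.05 open 0.005747618077661573
[-0.0022, -0.002, 0.0859, -0.0001, -0.0022, 0.0004]
```

View pics/s2.png

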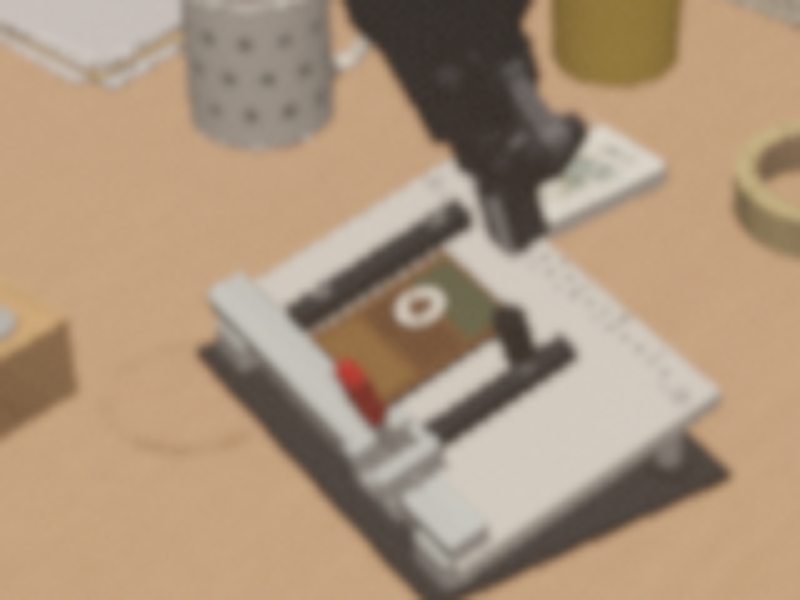

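The shut fingers, with tips at about (515,245), hover above and to the right of the knob at (512,330). I'll go down and then push left.

```bash
python3 inch.py "[[-0.002,-0.002,0.045,0,0,0,0],[-0.002,-0.002,0.086,0,0,0,0],[-0.002,-0.002,0.086,0,0,0,0],[-0.002,-0.002,0.086,0,0,0,0]]"; python3 -c "from h import *; st()"; python3 inch.py "[[0,0.01,0,0,0,0,0],[0,0.02,0,0,0,0,0],[0,0.03,0,0,0,0,0],[0,0.03,0,0,0,0,0]]";  python3 -c "from h import *; st()"
```

```text
time: 2.65
eef_pos: [0.565, 0.0155, 0.0703]
tcp_rot: [0.138, 0.982, -0.018, 0.129]
contact_force: [0.9, -0.7, 0.5]
opening: 0.0
finger_force: 0.0
bed [ 0.0156 -0.0795  0.0251] Fbed [ 1.1 -0.4  0.2] t 2.65 open 0.0004652904562258508
time: 3.15
eef_pos: [0.5731, 0.0447, 0.0693]
tcp_rot: [0.138, 0.982, -0.018, 0.129]
contact_force: [-0.3, -0.4, 0.1]
opening: -0.002
finger_force: 0.0
bed [ 0.0151 -0.0492  0.0243] Fbed [-0.2 -0.5  0.2] t 3.15 open -0.0016558868097608541
```

```bash
python3 inch.py "[[0,0.003,0,0,0,0,0],[0,0.006,0,0,0,0,0],[0,0.009,0,0,0,0,0],[0,0.009,0,0,0,0,0]]";  python3 - <<'E'
from h import *
st();t=ctrl.read_camera("top");s=ctrl.read_camera("scene")
a=cv2.resize(t["pixels"][205:300,225:325,::-1],(400,380));b=cv2.resize(s["pixels"][195:290,255:355,::-1],(400,380))
cv2.imwrite("pics/p1.png",np.hstack([a,b]))
E
```

```text
time: 3.65
eef_pos: [0.5751, 0.0525, 0.0686]
tcp_rot: [0.138, 0.982, -0.018, 0.128]
contact_force: [-0.6, 0.4, -0.1]
opening: 0.003
finger_force: 0.3
bed [ 0.0146 -0.0412  0.0236] Fbed [-0.7  0.2  0. ] t 3.65 open 0.002696793433048636
```

View pics/p1.png

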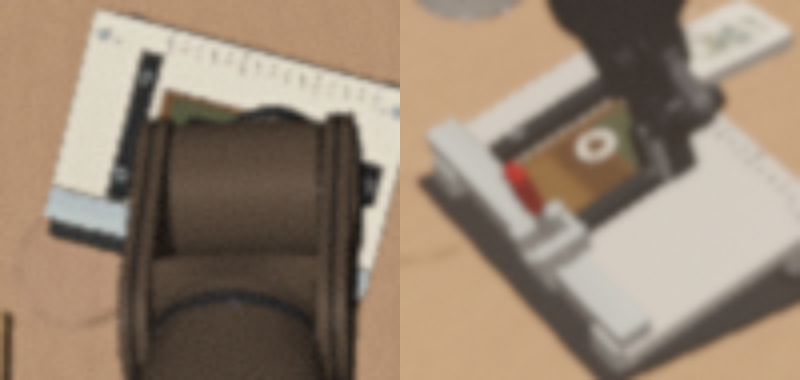

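The fence carriage has moved: it is now at (555,235) in the right half, and the fence is close to the panel. I'll keep pushing until the force rises.

```bash
python3 inch.py "[[0,0.002,0,0,0,0,0],[0,0.004,0,0,0,0,0],[0,0.004,0,0,0,0,0]]";  python3 -c "from h import *; st()"; python3 inch.py "[[0,0.002,0,0,0,0,0],[0,0.003,0,0,0,0,0],[0,0.003,0,0,0,0,0]]";  python3 -c "from h import *; st()"
```

```text
time: 4.12
eef_pos: [0.5763, 0.056, 0.0688]
tcp_rot: [0.138, 0.982, -0.018, 0.128]
contact_force: [-0.6, -2.5, -0.2]
opening: 0.001
finger_force: 1.3
bed [ 0.0149 -0.0375  0.0238] Fbed [ 0.  -2.6 -0.2] t 4.125 open 0.0005052842139150735
time: 4.5
eef_pos: [0.5772, 0.0591, 0.0688]
tcp_rot: [0.138, 0.982, -0.018, 0.128]
contact_force: [0.1, -3.5, -1.3]
opening: -0.003
finger_force: 1.3
bed [ 0.0149 -0.0343  0.0238] Fbed [ 0.7 -3.3 -1.5] t 4.5 open -0.0034826160210858375
```

```bash
python3 inch.py "[[0,0.002,0,0,0,0,0],[0,0.003,0,0,0,0,0],[0,0.003,0,0,0,0,0]]";  python3 -c "from h import *; st()"
```

```text
time: 4.88
eef_pos: [0.5775, 0.06, 0.0688]
tcp_rot: [0.138, 0.982, -0.02, 0.128]
contact_force: [-2.4, -11.3, 0.2]
opening: -0.005
finger_force: 5.5
bed [ 0.0149 -0.0333  0.0238] Fbed [  0.9 -11.6  -0. ] t 4.875 open -0.004889849673509175
```

Force is 11.6 N and the fingers have stopped, so the panel is snug. I'll back off, rise, and re-measure the lever.

```bash
python3 inch.py "[[0,-0.012,0,0,0,0,0],[0,-0.012,-0.04,0,0,0,0],[0,-0.03,-0.09,0,0,0,0],[-0.08,-0.08,-0.12,0,0,0,0],[-0.10,-0.10,-0.12,0,0,0,0],[-0.10,-0.10,-0.12,0,0,0,0],[-0.10,-0.10,-0.12,0,0,0,0],[-0.10,-0.10,-0.12,0,0,0,0]]";  python3 - <<'E'
from h import *
st();t=ctrl.read_camera("top");s=ctrl.read_camera("scene")
for c in(t,s):
    p=c["pixels"].astype(int);m=((p[...,0]>110)&(p[...,1]<70)&(p[...,2]<70)).astype(np.uint8)
    m[:200]=0;m[300:]=0;m[:,:220]=0;m[:,350:]=0;v,u=np.nonzero(m);print(len(u),u.mean(),v.mean(),u.min(),u.max(),v.min(),v.max())
a=cv2.resize(t["pixels"][205:300,225:325,::-1],(400,380));b=cv2.resize(s["pixels"][195:290,255:355,::-1],(400,380))
cv2.imwrite("pics/p2.png",np.hstack([a,b]))
E
```

```text
time: 5.88
eef_pos: [0.6125, -0.051, 0.2091]
tcp_rot: [0.138, 0.982, -0.018, 0.127]
contact_force: [-1.0, -0.2, -0.1]
opening: -0.001
finger_force: 0.0
bed [ 0.1133 -0.1303  0.1427] Fbed [-0.9 -0.4  0.2] t 5.875 open -0.0007831021512451099
22 280.59090909090907 273.27272727272725 278 283 271 275
45 283.55555555555554 239.17777777777778 280 287 233 245
```

View pics/p2.png

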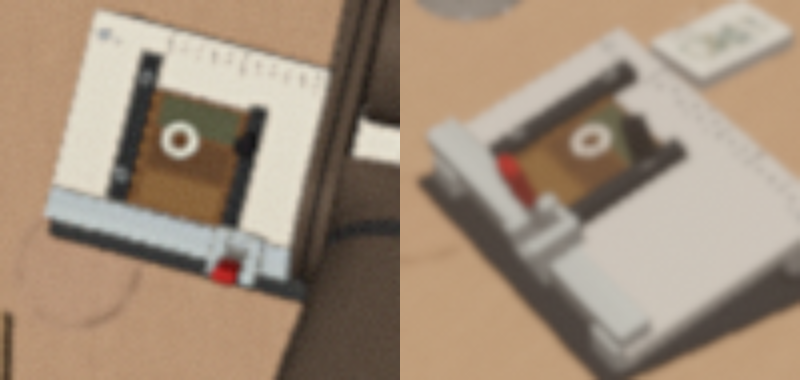

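The panel sits snug between stop and fence. The ring is at (178,140) in the left half and the lever is upright at (225,270). Now for lever and ring coordinates and the push path.

```bash
python3 - <<'E'
from h import *
t=ctrl.read_camera("top");s=ctrl.read_camera("scene")
def onbed(c,uv,h):
    p,d=ray(c,*uv);n=RB.apply([0,0,1]);q=wld([0,0,h]);return bed(p+d*((q-p)@n)/(d@n)).round(4)
T=lambda u,v:((u+.5)/4-.5+225,(v+.5)/4-.5+205);S=lambda u,v:((u-400+.5)/4-.5+255,(v+.5)/4-.5+195)
print("lever",onbed(t,(280.6,273.3),.072),bed(tri(t,(280.6,273.3),s,(281.5,234.5))[0]))
print("ring",onbed(t,T(179,140),.005),onbed(s,S(591,141),.005)); print("stopR",onbed(t,T(158,60),.012),onbed(t,T(130,197),.012),"fenceL",onbed(t,T(250,108),.012),onbed(t,T(228,225),.012))
y=-.0205
# finger front corner follows lever's back at r=.05
for th in(-.1,.3,.7,1.1,1.5,1.58):
    q=np.array([-.061,.0175])+.050*np.array([-np.sin(th),np.cos(th)])+.0055*np.array([np.cos(th),np.sin(th)])+[.011,0]
    print(th,q.round(4))
print("above",delta(wld([-.02,y,.10]),TOOLB))
E
```

```text
lever [-0.0657 -0.0213  0.072 ] [-0.06558594 -0.02132662  0.07792711]
ring [0.0014 0.0345 0.005 ] [-0.0012  0.0311  0.005 ]
stopR [0.0496 0.0596 0.012 ] [-0.0424  0.056   0.012 ] fenceL [ 0.0343 -0.0063  0.012 ] [-0.0438 -0.011   0.012 ]
-0.1 [-0.0395  0.0667]
0.3 [-0.0595  0.0669]
0.7 [-0.078   0.0593]
1.1 [-0.0921  0.0451]
1.5 [-0.0995  0.0265]
1.58 [-0.1     0.0225]
above [0.134, 0.1102, 0.0437, 0.0002, -0.0026, 0.0015]
```

```bash
python3 inch.py "[[0.134,0.1097,0.04,0,-0.0026,0.0015,0],[0.134,0.1097,0.04,0,-0.0026,0.0015,0],[0.134,0.1097,0.04,0,-0.0026,0.0015,0],[0.134,0.1097,0.04,0,-0.0026,0.0015,0],[0.134,0.1097,0.04,0,-0.0026,0.0015,0],[0.134,0.1097,0.04,0,-0.0026,0.0015,0]]";  python3 - <<'E'
from h import *
st()
for p in([-.02,.067],[-.0395,.067],[-.0595,.067],[-.078,.0593],[-.0921,.0451],[-.0995,.0265],[-.1,.0215]): print(delta(wld([p[0],-.021,p[1]]),TOOLB)[:3])
E
```

```text
time: 6.82
eef_pos: [0.5309, 0.0852, 0.1389]
tcp_rot: [0.139, 0.981, -0.018, 0.131]
contact_force: [-0.5, 0.1, 0.5]
opening: -0.004
finger_force: 0.0
bed [-0.017  -0.022   0.1048] Fbed [-0.3 -0.   0.6] t 6.825 open -0.0035927222242276608
[0.0031, 0.001, 0.0378]
[0.0226, 0.001, 0.0378]
[0.0426, 0.0009, 0.0377]
[0.0612, 0.0009, 0.0453]
[0.0753, 0.0009, 0.0595]
[0.0828, 0.0008, 0.078]
[0.0833, 0.0008, 0.083]
```

```bash
python3 inch.py "[[0.003,0.001,0.038,0,0,0,0],[0.0226,0.001,0.038,0,0,0,0],[0.033,0.001,0.0375,0,0,0,0],[0.0426,0.001,0.038,0,0,0,0],[0.052,0.001,0.041,0,0,0,0],[0.061,0.001,0.0453,0,0,0,0],[0.069,0.001,0.052,0,0,0,0],[0.0753,0.001,0.0595,0,0,0,0],[0.08,0.001,0.068,0,0,0,0],[0.0828,0.001,0.078,0,0,0,0]]"; python3 -c "from h import *; st()"; python3 inch.py "[[0,0,0.003,0,0,0,0],[0,0,0.005,0,0,0,0],[0,0,0.005,0,0,0,0]]";  python3 -c "from h import *; st()"
```

```text
time: 8.07
eef_pos: [0.4728, 0.1038, 0.0415]
tcp_rot: [0.139, 0.982, -0.018, 0.13]
contact_force: [-32.8, 3.0, 71.6]
opening: -0.002
finger_force: 39.3
bed [-0.101  -0.0201  0.0266] Fbed [-12.7  -6.1  77.5] t 8.075 open -0.00220401427065564
time: 8.45
eef_pos: [0.4731, 0.1037, 0.0415]
tcp_rot: [0.139, 0.982, -0.02, 0.127]
contact_force: [-35.6, 1.8, 63.1]
opening: -0.001
finger_force: 34.5
bed [-0.1007 -0.0202  0.0265] Fbed [-17.2  -8.1  70. ] t 8.45 open -0.001320035810040915
```

The lever is against its stop, with 70 N on the wrist. I'll release upward, check the lever and locate the probe.

```bash
python3 inch.py "[[0,0,-0.04,0,0,0,0],[-0.0,0,-0.08,0,0,0,0],[0.0,-0.08,-0.14,0,0,0,0],[0.0,-0.14,-0.18,0,0,0,0],[0.0,-0.18,-0.18,0,0,0,0],[0.0,-0.18,-0.18,0,0,0,0],[0.0,-0.18,-0.18,0,0,0,0]]";  python3 - <<'E'
from h import *
st();t=ctrl.read_camera("top");s=ctrl.read_camera("scene")
T=lambda u,v:((u+.5)/5-.5+180,(v+.5)/5-.5+200); S=lambda u,v:((u+.5)/4-.5+180,(v+.5)/4-.5+180)
q=[onz(t,*T(*p),.044)[:2] for p in((42,413),(232,415),(234,524),(41,525))];print("block corners",np.round(q,4).tolist(),"centre",np.mean(q,0))
d=q[0]-q[1];print("len",np.linalg.norm(d),np.linalg.norm(q[0]-q[3]),"yaw",np.arctan2(-d[0],d[1]))
print("probe top",onz(t,*T(65,458),.13),"disc",onz(t,*T(184,467),.046))
print("scene block corners",[onz(s,*S(*p),.044).round(4).tolist() for p in((33,197),(133,264),(215,217),(118,150))],"probe top",onz(s,*S(82,70),.13),"probe foot",onz(s,*S(102,190),.044))
a=cv2.resize(t["pixels"][205:300,225:325,::-1],(400,380));b=cv2.resize(s["pixels"][195:290,255:355,::-1],(400,380))
cv2.imwrite("pics/p3.png",np.hstack([a,b]))
E
```

```text
time: 9.32
eef_pos: [0.3781, -0.0579, 0.2091]
tcp_rot: [0.141, 0.981, -0.018, 0.13]
contact_force: [-0.0, 0.1, 0.3]
opening: 0.003
finger_force: 0.0
bed [-0.1025 -0.2017  0.2004] Fbed [0.  0.1 0.3] t 9.325 open 0.0034123300199541745
block corners [[0.4816, 0.3394], [0.4783, 0.2411], [0.4221, 0.2397], [0.4239, 0.3388]] centre [0.45144127 0.28973755]
len 0.09833851528659175 0.057690013614176 yaw -0.033305696420174294
probe top [0.45168581 0.30778229 0.13      ] disc [0.45180633 0.26531337 0.046     ]
scene block corners [[0.42, 0.3334, 0.044], [0.4164, 0.24, 0.044], [0.4748, 0.2379, 0.044], [0.4823, 0.3328, 0.044]] probe top [0.44788697 0.30274399 0.13      ] probe foot [0.45006678 0.30811588 0.044     ]
```

View pics/p3.png

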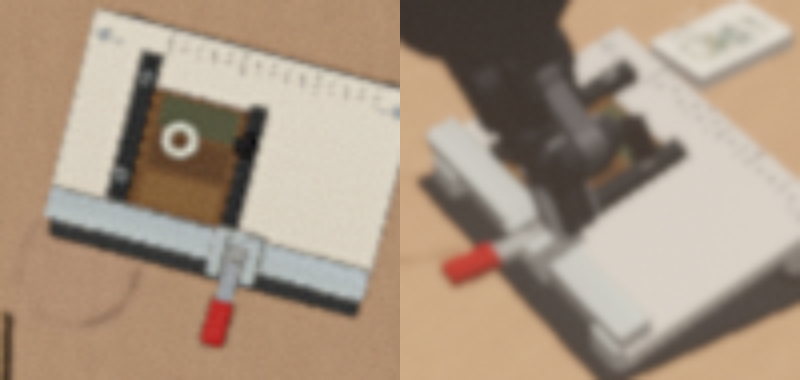

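The lever lies fully forward (red grip at (217,325)) and the panel is still snug. The probe is at about (0.451, 0.307), and block sizes agree at 98×58 mm. I'll approach it from above by way of a waypoint that stays within reach.

```bash
cat >> h.py <<'E'
TOOLP=R.from_euler('z',-.03)*R.from_matrix(np.diag([-1,1,-1.]))
E
python3 - <<'E'
from h import *
print(delta(np.array([.5,.06,.24]),TOOLP));print(delta(np.array([.451,.307,.20]),TOOLP))
E
```

```text
[-0.09, 0.1456, -0.0088, -0.0319, 0.2591, -0.2503]
[0.0321, 0.3692, 0.0003, -0.0319, 0.2591, -0.2503]
```

```bash
python3 inch.py "[[-0.09,0.1456,-0.0088,-0.0319,0.2591,-0.2503,1],[-0.09,0.1456,-0.0088,-0.0319,0.2591,-0.2503,1],[-0.09,0.1456,-0.0088,-0.0319,0.2591,-0.2503,1],[0.032,0.369,0,-0.0319,0.2591,-0.2503,1],[0.032,0.369,0,-0.0319,0.2591,-0.2503,1],[0.032,0.369,0,-0.0319,0.2591,-0.2503,1],[0.032,0.369,0,-0.0319,0.2591,-0.2503,1],[0.032,0.369,0,-0.0319,0.2591,-0.2503,1],[0.032,0.369,0,-0.0319,0.2591,-0.2503,1],[0.032,0.369,0,-0.0319,0.2591,-0.2503,1]]"; python3 - <<'E'
from h import *
print(delta(np.array([.451,.307,.07]),TOOLP))
E
```

```text
time: 10.68
eef_pos: [0.4515, 0.3057, 0.201]
tcp_rot: [0.015, 1.0, -0.001, 0.001]
contact_force: [-0.4, 0.1, 0.3]
opening: 1.003
finger_force: 0.0
[0.0008, 0.0016, 0.131, -0.002, 0.0018, -0.0002]
```

```bash
python3 inch.py "[[0.0008,0.0014,0.06,-0.002,0.0018,0,1],[0.0008,0.0014,0.12,-0.002,0.0018,0,1],[0.0008,0.0014,0.131,-0.002,0.0018,0,1],[0.0008,0.0014,0.131,-0.002,0.0018,0,1]]"; python3 inch.py "[[0,0,0,0,0,0,0],[0,0,0,0,0,0,0],[0,0,0,0,0,0,0],[0,0,0,0,0,0,0],[0,0,0,0,0,0,0],[0,0,0,0,0,0,0],[0,0,0,0,0,0,0],[0,0,0,0,0,0,0]]" 40
```

```text
time: 11.18
eef_pos: [0.4518, 0.3069, 0.0711]
tcp_rot: [0.016, 1.0, 0.0, 0.0]
contact_force: [0.2, 0.1, -0.3]
opening: 1.0
finger_force: 0.0
time: 12.18
eef_pos: [0.4516, 0.3082, 0.0714]
tcp_rot: [0.015, 1.0, 0.001, 0.001]
contact_force: [-0.5, 2.5, 5.1]
opening: 0.255
finger_force: 42.2
```

The grip is good (opening 21.7 mm, force 42 N). Now lift straight up.

```bash
python3 inch.py "[[0,0,-0.015,0,0,0,0],[0,0,-0.03,0,0,0,0],[0,0,-0.06,0,0,0,0],[0,0,-0.11,0,0,0,0],[0,0,-0.11,0,0,0,0],[0,0,-0.11,0,0,0,0]]"; python3 - <<'E'
from h import *
t=ctrl.read_camera("top");s=ctrl.read_camera("scene")
a=cv2.resize(t["pixels"][235:330,170:270,::-1],(400,380));b=cv2.resize(s["pixels"][140:260,150:276,::-1],(400,380))
cv2.imwrite("pics/p4.png",np.hstack([a,b]))
# spot: top-view ring, bed (0.0014..0.0025, 0.034); tip target; TCP is .0274 above origin, tip 36mm below origin
for h in(.03,.0005): print(delta(wld([.0018,.034,.005+h+.036+.0274]),TOOLB))
E
```

```text
time: 12.92
eef_pos: [0.45, 0.3067, 0.1794]
tcp_rot: [0.015, 1.0, -0.001, -0.001]
contact_force: [-0.5, -0.7, -2.1]
opening: 0.254
finger_force: 41.6
[-0.1212, -0.1695, 0.0405, 0.0305, -0.2639, 0.2494]
[-0.1287, -0.1713, 0.0689, 0.0305, -0.2639, 0.2494]
```

View pics/p4.png

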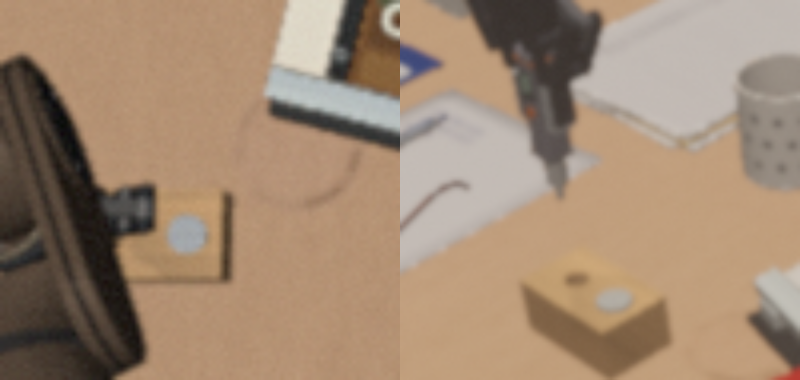

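The probe is lifted clear and held upright, with its tip at (560,195) in the right half. I'll move to 30 mm above the spot.

```bash
python3 inch.py "[[-0.03,-0.042,0,0.0076,-0.066,0.062,0],[-0.06,-0.085,0,0.015,-0.132,0.125,0],[-0.09,-0.127,0.01,0.023,-0.198,0.187,0],[-0.1212,-0.1695,0.03,0.0305,-0.2639,0.2494,0],[-0.1212,-0.1695,0.0405,0.0305,-0.2639,0.2494,0],[-0.1212,-0.1695,0.0405,0.0305,-0.2639,0.2494,0],[-0.1212,-0.1695,0.0405,0.0305,-0.2639,0.2494,0]]"; python3 - <<'E'
from h import *
st();t=ctrl.read_camera("top");s=ctrl.read_camera("scene")
r=R.from_quat(ctrl.get_state()["tcp_rot"]);print("tilt err",np.degrees((TOOLB.inv()*r).as_rotvec()))
crop(s,260,180,90,65,8,"pics/s5.png")
T=lambda u,v:(u+.5)/8-.5
tip=ctrl.get_state()["eef_pos"]+r.apply([0,0,.0634]);print("tip",tip,"bed",bed(tip),"predicted px in crop (8x)",((proj(s,tip)-[260,180]+.5)*8-.5).round(1),"spot pred",((proj(s,wld([.0018,.034,.005]))-[260,180]+.5)*8-.5).round(1))
E
```

```text
time: 13.9
eef_pos: [0.5667, 0.1353, 0.1397]
tcp_rot: [0.138, 0.982, -0.017, 0.131]
contact_force: [0.1, 0.9, -1.3]
opening: 0.251
finger_force: 41.4
bed [0.0031 0.036  0.1003] Fbed [-0.5  0.9 -1.2] t 13.9 open 0.25096948946430686
tilt err [-0.23356605 -0.25049387 -0.02680068]
tip [0.58326736 0.13104557 0.07936874] bed [0.00401002 0.03654911 0.03761249] predicted px in crop (8x) [318.9 303.7] spot pred [345.7 392. ]
```

View pics/s5.png

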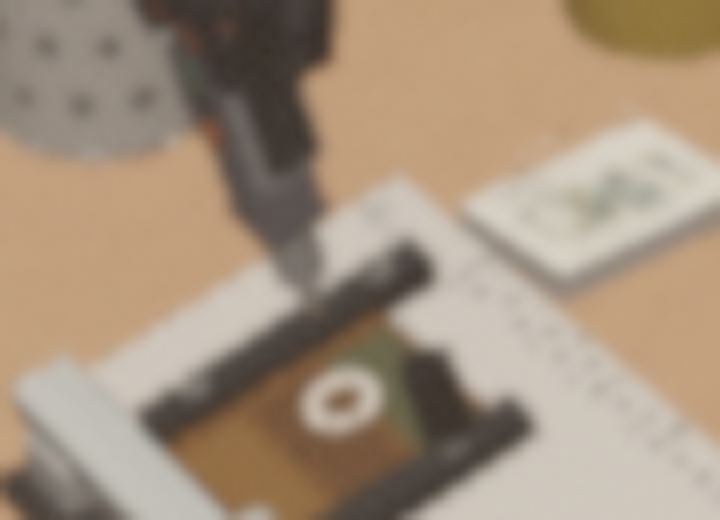

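The tip appears at about (315,302), against a prediction of (319,304). The ring is at (342,400), against (346,392), so tip and ring agree to 2–3 mm. I'll apply a compromise correction and descend gently while watching the force.

```bash
python3 inch.py "[[0.003,-0.0035,0.01,0,0,0,0],[0.003,-0.0035,0.02,0,0,0,0],[0.003,-0.0035,0.028,0,0,0,0],[0.003,-0.0035,0.028,0,0,0,0],[0.003,-0.0035,0.028,0,0,0,0],[0.003,-0.0035,0.028,0,0,0,0]]"; cat > k.py <<'E'
from h import *
st();x=ctrl.get_state();r=R.from_quat(x["tcp_rot"]);tip=x["eef_pos"]+r.apply([0,0,.0634]);print("free tip bed",bed(tip).round(4),"tilt",(TOOLB.inv()*r).as_rotvec().round(4))
E
python3 k.py
```

```text
time: 14.75
eef_pos: [0.5707, 0.1299, 0.1124]
tcp_rot: [0.139, 0.981, -0.017, 0.132]
contact_force: [0.9, 0.4, -1.5]
opening: 0.252
finger_force: 41.4
bed [0.0012 0.032  0.0726] Fbed [ 0.4  0.6 -1.7] t 14.75 open 0.2516756304998105
free tip bed [0.0015 0.0322 0.0092] tilt [-0.0035 -0.0042  0.0011]
```

```bash
python3 inch.py "[[0,0.001,0.001,0,0,0,0],[0,0.001,0.002,0,0,0,0],[0,0.001,0.003,0,0,0,0],[0,0.001,0.004,0,0,0,0],[0,0.001,0.005,0,0,0,0],[0,0.001,0.006,0,0,0,0],[0,0.001,0.006,0,0,0,0]]"; python3 k.py;python3 inch.py "[[0,0,0.001,0,0,0,0],[0,0,0.002,0,0,0,0],[0,0,0.002,0,0,0,0],[0,0,0.002,0,0,0,0]]"; python3 k.py; python3 - <<'E'
from h import *
s=ctrl.read_camera("scene");a=s["pixels"][180:245,260:350,::-1];cv2.imwrite("pics/s6.png",cv2.resize(a,(720,520),interpolation=cv2.INTER_CUBIC))
F=[]
for i in range(8): F.append(RB.inv().apply(ctrl.get_state()["contact_force"]));ctrl.read_camera("top")
print(np.mean(F,0),np.std(F,0))
E
```

```text
time: 15.62
eef_pos: [0.5722, 0.1305, 0.1063]
tcp_rot: [0.139, 0.981, -0.017, 0.131]
contact_force: [-0.3, -0.3, 0.4]
opening: 0.252
finger_force: 41.5
bed [0.0009 0.033  0.0663] Fbed [-0.1 -0.4  0.5] t 15.625 open 0.25195253529535416
free tip bed [0.0011 0.0332 0.0029] tilt [-0.0033 -0.0035  0.0009]
time: 16.12
eef_pos: [0.5727, 0.1303, 0.1044]
tcp_rot: [0.139, 0.981, -0.017, 0.131]
contact_force: [-1.7, -0.4, 0.2]
opening: 0.252
finger_force: 41.7
bed [0.0009 0.033  0.0643] Fbed [-1.4 -0.9  0.5] t 16.125 open 0.251914299325212
free tip bed [0.0011 0.0332 0.0009] tilt [-0.0033 -0.0035  0.001 ]
[-1.41933179  0.19887622  1.03855914] [0.4688737  0.57199194 0.49449261]
```

View pics/s6.png

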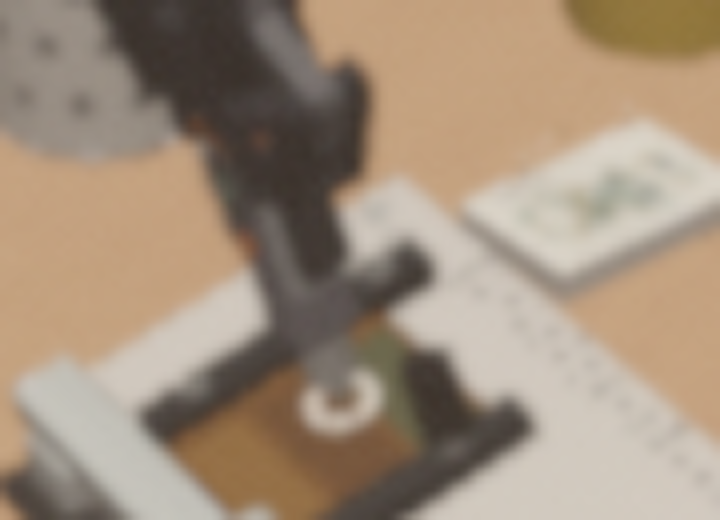

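The tip is inside the ring: it meets the panel at about (337,395), and the ring's centre is at (341,401). Mean contact is about 2.2 N, so the tip is roughly 3.5–4 mm in. I'll add 1.3 mm of press and a 1 mm centring shift.

```bash
python3 inch.py "[[0,-0.0005,0.0005,0,0,0,0],[0,-0.001,0.001,0,0,0,0],[0,-0.001,0.0013,0,0,0,0],[0,-0.001,0.0013,0,0,0,0],[0,-0.001,0.0013,0,0,0,0],[0,-0.001,0.0013,0,0,0,0]]"; python3 k.py; python3 - <<'E'
from h import *
F=[]
for i in range(14): F.append(RB.inv().apply(ctrl.get_state()["contact_force"]));ctrl.read_camera("top")
print(np.mean(F,0),np.std(F,0))
E
```

```text
time: 17.32
eef_pos: [0.5729, 0.1294, 0.1032]
tcp_rot: [0.139, 0.981, -0.017, 0.131]
contact_force: [-0.6, 2.8, 1.1]
opening: 0.255
finger_force: 42.0
bed [0.001  0.0321 0.0631] Fbed [-1.   2.5  1.4] t 17.325 open 0.25508652824358613
free tip bed [ 0.0013  0.0323 -0.0003] tilt [-0.0036 -0.004   0.001 ]
[-0.37842149  2.48636012  2.01323447] [0.58269181 0.81692368 0.43789757]
```

Contact is about 3.2 N, about 5.3 mm in. The small shift left a 2.5 N side load, so I'll relax it and hand in.

```bash
python3 inch.py "[[0,0.0006,0,0,0,0,0],[0,0.0006,0,0,0,0,0],[0,0.0006,0,0,0,0,0],[0,0.0006,0,0,0,0,0]]"; python3 k.py; python3 - <<'E'
from h import *
F=[]
for i in range(12): F.append(RB.inv().apply(ctrl.get_state()["contact_force"]));ctrl.read_camera("top")
m=np.mean(F,0);print(m)
if 0.5<m[2]<3.5 and abs(m[1])<2.6: print(ctrl.sign_off())
E
```

```text
time: 18.52
eef_pos: [0.5729, 0.1295, 0.103]
tcp_rot: [0.138, 0.981, -0.017, 0.131]
contact_force: [0.0, -0.9, 2.7]
opening: 0.253
finger_force: 41.9
bed [0.0009 0.0322 0.0629] Fbed [ 1.  -0.9  2.5] t 18.525 open 0.2527794759144171
free tip bed [ 0.0011  0.0324 -0.0005] tilt [-0.0026 -0.0035  0.0007]
[ 0.66682073 -1.66264328  1.62106627]
the job is handed in; nothing more can be done
None
```

I handed the job in at about 19 s of the 54 s allowed, without seeing the verdict: the panel is clamped snug, the lever is fully forward, and the probe is held square in the white ring, its tip an estimated 5 mm in at about 3 N.

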